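# Seat the loading plate on the load-cell stand and hold it down

### The job

First turn the amplifier's gain dial until its white pointer stands at the one long mark of the scale. Then take the loading plate by its handle, set it square over the load-cell stand's platen, slide it along the slot until the hidden locating pin drops into the hole under it, and press it down flat until the sprung platen is fully down. Finish while still holding the plate pressed down, and leave the other things on the table where they are.

Things in the scene. Friction and masses are not known exactly. Their poses are not given: they have to be found in the camera images.
- amp: Off-white amplifier box, fixed to the table, 140 x 140 mm, 40 mm high; origin at the centre of its underside, z up. The gain dial is at the centre of its top. Ten black radial marks surround it, 0.3 rad apart, from dial value 0 (towards -x of the box) clockwise seen from above (1.57 is +y of the box). The one long, broad mark (26 mm long, the others 9 mm) is at dial value 1.8.
- gain_knob (a joint): Angle of the black gain dial in rad: 0 when the white pointer line on its grip bar points to -x of the amplifier box, growing clockwise seen from above, stops at 0 and 2.9; wanted: 1.8. It stays where it is left (friction 0.04 N m). It starts between 0.5 and 1.3.
- gain_knob_grip (a point): Point on the dial's vertical axis at grip height, 77 mm above the table. The grip is an upright bar 42 mm long, 14 mm thick, from 54 to 84 mm above the table, its length along the pointer. Below it is a flat 44 mm disc, top at 54 mm above the table. This point turns with the dial.
- stand: Load-cell stand, fixed to the table: dark steel base 150 (x) x 120 (y) mm, 20 mm high; origin at the centre of its underside, z up. Over it, centred, an aluminium platen 110 (x) x 90 (y) mm, top face 40 mm above the table, with a slot 64 mm long (x) and 16 mm wide through its middle.
- slot (a point): Centre of the platen's slot, on the unpressed platen's top face; x runs along the slot. In the slot stands a fixed steel locating pin, 10 mm across, top 8 mm above the unpressed platen, tapered to 6 mm across in its last 2 mm. It is centred across the slot, but anywhere within 12 mm either way of this point along x, different each time and not reported: look, or find it by sliding the plate.
- platen (a joint): Downward travel of the sprung platen in m: 0 = up, 0.004 = fully down at its stop. Spring: 6 N of preload (the plate's own weight does not move it), 12 N fully down.
- plate: Loading plate, loose, lying on the table handle up: aluminium slab 110 (x) x 90 (y) x 20 mm, about 0.35 kg; origin at the centre of its underside, z up. In the middle of its top a black block handle 24 (x) x 60 (y) mm, from 20 to 58 mm above the underside. Square on the stand, its x lies along the stand's x, either way round.
- plate_hole (a point): Mouth of the plate's blind round hole, in the middle of its underside: 14 mm across, 14 mm deep. While the pin is not in it the plate rests on the pin's top with its underside 48 mm above the table; once on the pin it comes down to 40 mm, and to 36 mm when the platen is fully down.
- bush_a: plain steel bush, 28 mm across, 12 mm high. Bystander, to be left where it is; origin at its underside or axis.
- bush_b: plain brass bush, 26 mm across, 10 mm high. Bystander, to be left where it is; origin at its underside or axis.
- tape_roll: roll of paper tape lying flat, 90 mm across, 24 mm high. Bystander, to be left where it is; origin at its underside or axis.
- mug: white mug, 80 mm across, 90 mm high. Bystander, to be left where it is; origin at its underside or axis.
- screwdriver: screwdriver lying on the table. Bystander, to be left where it is; origin at its underside or axis.
- weight: steel knobbed weight, 44 mm across, 58 mm high. Bystander, to be left where it is; origin at its underside or axis.
- wrench: flat wrench lying on the table. Bystander, to be left where it is; origin at its underside or axis.
- pad_block: rubber block 60 x 60 x 45 mm high. Bystander, to be left where it is; origin at its underside or axis.

How it is judged (in metres and radians):
On the way:
1. the dial is at the long mark, before the plate is moved from its place (value of joint gain_knob between 1.68 and 1.92 rad and distance of plate from where it was at the start of the episode below 0.03 m), for 0.2 s.
At the end, for the whole second after the job is handed in: Dial within 0.14 rad of the long mark; plate on the pin (within 18 mm of the stand's centre along the slot, 6 mm across; level within 0.06, square within 0.15 rad; underside below 37.8 mm), platen pressed over 2.8 mm, and the robot still on the plate with over 2 N, at rest (value of joint gain_knob between 1.66 and 1.94 rad and x of plate in the frame of stand between -0.018 and 0.018 m and y of plate in the frame of stand between -0.006 and 0.006 m and z of plate in the frame of stand below 0.0378 m and value of joint platen above 0.0028 m and angle between plate's own z axis and vertical below 0.06 rad and angle between the x axis of plate and the x axis of stand, either way round below 0.15 rad and contact force between any of the fingers, the arm and plate above 2 N and linear speed of plate below 0.02 m/s); the arm keeps its last pose, push and grip.
It fails at once if a bystander pushed more than 30 mm from its place (distance of any of bush_a, bush_b, tape_roll, mug, screwdriver, weight, wrench, pad_block from where it was at the start of the episode above 0.03 m).
It also fails if it takes over 61 s, if anything falls off the work surface, if the arm or the gripper's body presses on something with over 40 N, if the wrist force passes 120 N, or if a joint passes its speed limit or range.

### The arm

A 7-joint arm with a two-finger parallel gripper is mounted at the origin on the work surface. World frame = base frame: x ahead of the robot, y to its left, z up, the work surface at z = 0. Lengths are in mm, angles in degrees, forces in N, time in s.
With the tool pointing down it reaches from about 425 to 950 mm from the base axis. Payload 4.7 kg.
Tool frame: the origin (TCP) lies midway between the tips of the shut fingers; the grasp point (between the pads) lies 19 mm behind it; z points along the fingers, x is the direction in which the jaws open and shut, and the axes are right-handed (so a half turn about z gives the same grasp; the last joint's range is limited). The gripper opens to 85 mm and grips with 20 to 120 N. Pads are 22 mm wide; open, the fingers measure 114 mm over their backs; the gripper's body (76 mm by 85 mm) begins 54 mm behind the grasp point. The pads swing forward as they close: fully open they stand 13 mm farther back than shut.
Start: joints at [-65.999, 26.849, -2.785, 87.806, 1.381, 65.374, -4.715], TCP at [292.228, 608.483, 231.335] pointing down, gripper open.
Joint ranges: [-148.3, 148.3], [-19.14, 114.17], [-79.39, 73.82], [5.75, 140.21], [-59.74, 239.74], [12.07, 113.84], [-152.46, 152.46]. Speed limits (degrees/s): [147.25, 147.25, 180, 180, 180, 180, 180].

### API

Orientations are given as a 3x3 rotation matrix whose columns are the frame's x, y, z axes.
In Python, from workcell import * gives the robot as it stands.
- The arm moves only by the tool drive_tool, never from a script. Its argument "moves" is text: rows parted by semicolons, each of 4 numbers parted by spaces: the shift along the tool's x, y, z in cm, then the turn about the tool's z in degrees. In form: tx ty tz twist; .... A call has 1 to 12 rows; each row shifts and turns the pose as measured when the row begins, along the tool's axes as they then stand; what a row does not reach is not made up. A row lasts 1/10 s, in which the tool goes at most 50 mm and 8.59 degrees, less where a joint would pass 70% of its speed; a pose out of reach is approached as far as the arm can. A call is refused whole if a number of a shift passes 5 or a number of a turn 8.59, either way. A call with a gripper value outside its range is refused whole. "grip" is the finger opening in cm, from 0 to 8.54, set as the call begins (left out, the last holds). The fingers move at their own pace and stop on an object; "newtons" is the grip in N (left out, the last holds). Time passes only in rows, so rows that do not move let the fingers close. It gives the time, the measured TCP pose, the force and the opening at its end, in the units of the state.
- get_obs(): the state, without advancing time (a new reading comes with each control period).
- grab_frame(name): name is "side" or "top"; returns a dict with "pixels" (400x640x3 uint8, red, green, blue), "vertical_fov" (degrees; the focal length in pixels is half the picture's height over the tangent of half this angle, whatever the lens; pixels are square), "cx", "cy" (the principal point, pixels), "D" ([k1, k2, p1, p2, k3] as OpenCV has them; the pictures are not rectified), "world_to_cam" (4x4, takes a point from world to camera coordinates). Camera axes: x right, y up, looking along -z (the intrinsics and any distortion apply to the point x, -y, -z); pixel columns grow to the right and rows downward; lengths in mm; the calibration is good to about 2 mm. A picture is of the moment at which its call begins. There is no depth.
- close_job(): hands the job in, once; it reports no verdict.
The state is a dict: "t": time; "joints": joint angles; "joint_velocities": joint speeds; "joint_torque": joint torques, N m; "eef_pos": TCP position; "ee_rot": TCP orientation; "force": force on the tool from outside, world axes, zero at the start; "ft_torque": the same for the moment, N m; "grip_width": finger opening in mm.
Only numpy, scipy, OpenCV 4.12 (cv2) and the standard library are available. Lean on these libraries where they do the work, as an engineer would, in place of code of your own. Each camera call takes 0.05 s, during which the arm holds its last target.

## Working session

There is one attempt and no reset: what is moved stays moved. The work goes in short steps, Python scripts to look and compute and a tool call to move; the robot and the scene stay as the last step left them, time stands still between calls to the robot, and variables do not carry over. Pictures are saved under pics/ and viewed, and the job is handed in when it is done.

Besides the shell and the picture viewer there is one more tool, called after "Request:" by a JSON object that holds its "fn" and its "kwargs", one argument or row to a line. drive_tool: Moves the arm, as the interface text tells. Its arguments: {"type":"object","properties":{"moves":{"type":"string"},"grip":{"type":"number"},"newtons":{"type":"number"}},"required":["moves"]}

```bash
mkdir -p pics; ls; cat > h.py <<'E'
from workcell import *
import numpy as np, cv2
def K(f):
    h,w=f["pixels"].shape[:2]; fl=h/2/np.tan(np.radians(f["vertical_fov"])/2)
    return np.array([[fl,0,f["cx"]],[0,fl,f["cy"]],[0,0,1.]])
def ray(f,uv):
    p=cv2.undistortPoints(np.array([[uv]],float),K(f),np.array(f["D"],float))[0,0]
    T=np.array(f["world_to_cam"]); R=T[:3,:3]; c=-R.T@T[:3,3]
    return c,R.T@np.array([p[0],-p[1],-1.])
def atz(f,uv,z):
    c,d=ray(f,uv); return c+d*(z-c[2])/d[2]
def proj(f,P):
    T=np.array(f["world_to_cam"]); P=np.atleast_2d(np.array(P,float)); q=P@T[:3,:3].T+T[:3,3]
    q=q*[1,-1,-1]
    return cv2.projectPoints(q,np.zeros(3),np.zeros(3),K(f),np.array(f["D"],float))[0][:,0]
def save(f,n,box=None,s=1):
    im=f["pixels"][:,:,::-1]
    if box: im=im[box[1]:box[3],box[0]:box[2]]
    cv2.imwrite("pics/"+n,cv2.resize(im,None,fx=s,fy=s,interpolation=cv2.INTER_CUBIC))
E
python3 - <<'E'
from h import *
import pickle
s=get_obs();print(s)
for n in("top","side"):
    f=grab_frame(n);save(f,n+"0.png");pickle.dump(f,open(n+"0.pkl","wb"))
    T=np.array(f["world_to_cam"]);print(n,-T[:3,:3].T@T[:3,3],f["vertical_fov"],f["D"])
E
```

```text
pics
{'t': 0.0, 'joints': array([-65.99684179,  26.89698353,  -2.78620613,  87.87305537,
         1.38210601,  65.37328894,  -4.71653109]), 'joint_velocities': array([-0.05739198,  0.03884948,  0.11026662,  0.01685766,  0.01849658,
       -0.05469922, -0.00658502]), 'joint_torque': array([ 1.94806057e-04, -5.10295701e+01, -4.66908782e-02, -2.37725776e+01,
        1.05884968e-02,  7.37017865e-03, -1.92472086e-06]), 'eef_pos': array([292.01483238, 607.93396295, 230.27024504]), 'ee_rot': array([[ 4.32967191e-01,  9.01409358e-01, -7.61671796e-04],
       [ 9.01407649e-01, -4.32967854e-01, -1.75687962e-03],
       [-1.91344713e-03,  7.40944507e-05, -9.99998167e-01]]), 'force': array([0.25722309, 0.38908829, 0.5393195 ]), 'ft_torque': array([ 0.00803849, -0.01540933, -0.05176283]), 'grip_width': 85.41647265453804}
top [ 470.48027477  -10.17153249 1291.63200877] 48.64727120328345 [-0.00882506  0.          0.          0.          0.        ]
side [  22.51520422 -739.21058827  824.27135394] 50.29756056970036 [-0.10611596  0.          0.          0.          0.        ]
```

View pics/top0.png

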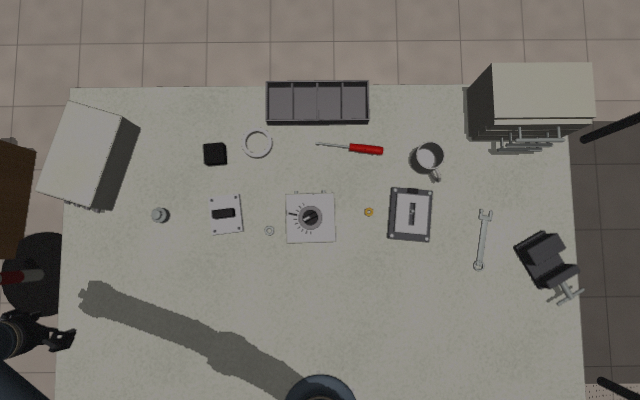

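View pics/side0.png

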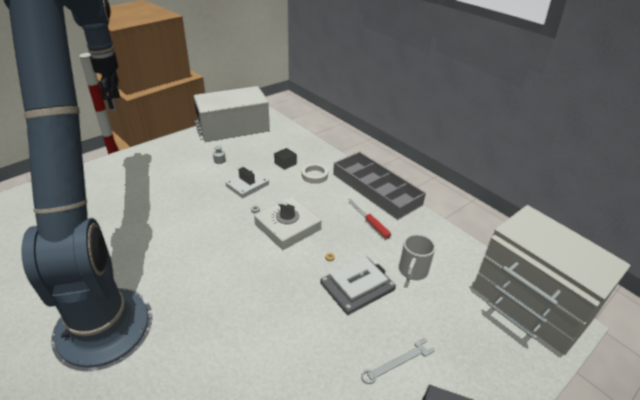

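The top view (x up, y left) shows the plate near (225,214), the amp near (310,217) and the stand near (410,214). The weight, bushes, pad block, tape, screwdriver, mug and wrench are spread around them. I'll enlarge the three work items.

```bash
python3 - <<'E'
from h import *
import pickle
f=pickle.load(open("top0.pkl","rb"))
save(f,"t_plate.png",(195,185,255,245),10);save(f,"t_amp.png",(280,185,340,245),10);save(f,"t_stand.png",(380,180,440,250),8)
E
```

```text
(no output)
```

View pics/t_plate.png

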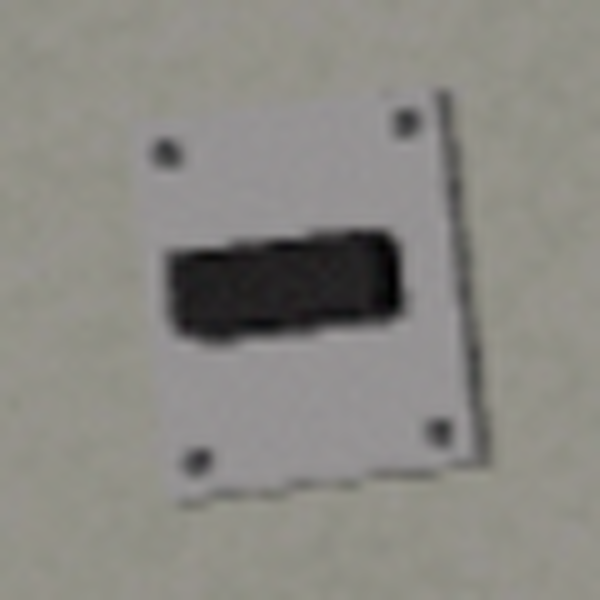

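View pics/t_amp.png

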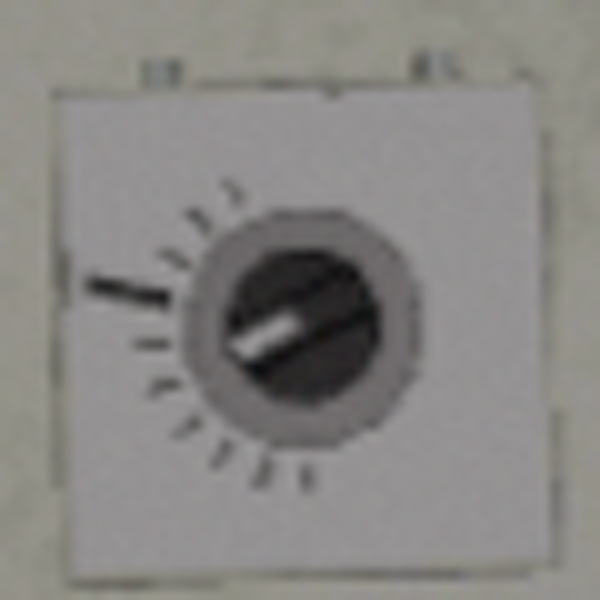

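View pics/t_stand.png

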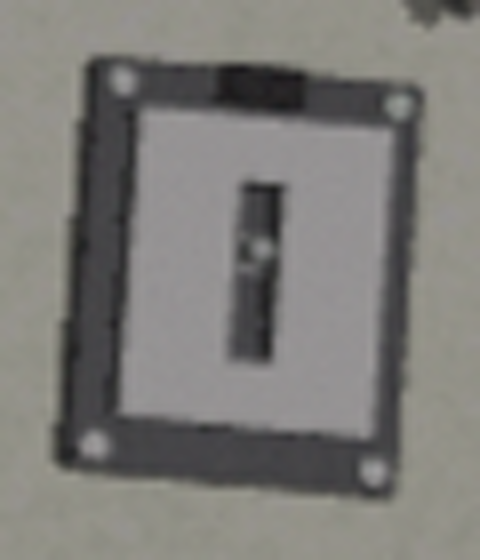

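```bash
cat > m.py <<'E'
from h import *
import pickle
f=pickle.load(open("top0.pkl","rb"))
def P(pts,b,s,z): return np.array([atz(f,((u+.5)/s-.5+b[0],(v+.5)/s-.5+b[1]),z)[:2] for u,v in pts])
def ang(v): return np.degrees(np.arctan2(v[1],v[0]))
sc=P([(167,153),(405,122),(440,432),(197,460)],(195,185),10,20)
print("plate ctr",sc.mean(0),"yaw x-axis",ang(sc[0]+sc[1]-sc[2]-sc[3]),ang(sc[0]+sc[3]-sc[1]-sc[2])-90)
h=P([(170,250),(395,230),(403,318),(180,338)],(195,185),10,58); print("handle",h.mean(0),ang(h[0]+h[3]-h[1]-h[2])-90,np.linalg.norm(h[0]-h[1]),np.linalg.norm(h[0]-h[3]))
a=P([(62,95),(532,85),(552,568),(70,578)],(280,185),10,40); A=a.mean(0);ya=ang(a[0]+a[1]-a[2]-a[3])
print("amp",A,ya,ang(a[0]+a[3]-a[1]-a[2])-90,np.linalg.norm(a-np.roll(a,1,0),axis=1))
m=P([(88,285),(168,300)],(280,185),10,40); print("longmark dir",ang(m[0]-m[1]),"len",np.linalg.norm(m[0]-m[1]))
d=P([(303,328)],(280,185),10,54);print("disc",d)
p=P([(240,352),(298,322)],(280,185),10,84);print("pointer",p,ang(p[0]-p[1]))
# dial value: pointer dir = 180+yaw - deg(v)
print("longmark val",np.radians(180+ya-ang(m[0]-m[1])),np.radians((180+ya-ang(p[0]-p[1]))%360))
c=P([(138,108),(393,128),(375,438),(118,413)],(380,180),8,40);print("platen",c.mean(0),ang(c[0]+c[1]-c[2]-c[3]),ang(c[0]+c[3]-c[1]-c[2])-90,np.linalg.norm(c-np.roll(c,1,0),axis=1))
b=P([(124,80),(400,104),(375,470),(95,443)],(380,180),8,20);print("base",b.mean(0),ang(b[0]+b[1]-b[2]-b[3]),ang(b[0]+b[3]-b[1]-b[2])-90)
s=P([(265,183),(250,361)],(380,180),8,40);print("slot",s.mean(0),ang(s[0]-s[1]),np.linalg.norm(s[0]-s[1]))
print("pin",P([(263,247)],(380,180),8,48))
for n,uv,z in(("weight",(160,215),40),("mug",(427,157),60),("bushb",(369,212),10),("busha",(269,230),12)): print(n,atz(f,uv,z))
E
python3 m.py
```

```text
plate ctr [562.04915986 268.65533385] yaw x-axis 6.7474676401822045 6.458137645288474
handle [561.37694876 264.5973611 ] 4.553335470043081 63.063896863631236 24.858832918324097
amp [547.161614    22.98697113] 1.251567473344885 0.6295542676831047 [136.85357547 133.84644768 137.00054109 135.6881085 ]
longmark dir 78.80262884275581 len 23.09198494988028
disc [[546.89958088  22.8921006 ]]
pointer [[538.66204066  39.3343714 ]
 [546.70152052  23.44488504]] 116.83768714709205
longmark val 1.7880712942773902 1.1242342956787112
platen [ 555.93337378 -265.25036018] -5.329288386270524 -5.613671783987215 [108.74739941  91.05111857 110.42785614  91.03489455]
base [ 556.52825552 -266.60825886] -6.013664291560665 -5.83442704654135
slot [ 555.67200446 -265.76655817] -6.606005649487504 63.56655347672857
pin [[ 563.8499828  -266.34055123]]
weight [558.63527733 447.9061125   40.        ]
mug [ 714.10156289 -309.96198014   60.        ]
bushb [ 563.43189953 -147.7770208    10.        ]
busha [514.13714666 142.13975162  12.        ]
```

Measurements are consistent with the given sizes. The dial is at (547,23) with its pointer at 116.8° (value about 1.12), and the mark reads 1.79. The stand is at (556,-266) with yaw about -5.8° and the pin about +8 mm along x. The plate is at (562,268) with yaw 6.6°. Moving to the dial now.

Request:
{"fn": "drive_tool", "kwargs": {
  "moves": "-2.4 2.8 0 0;-2.4 2.8 0 0;-2.4 2.8 0 0;-2.4 2.8 0 0;-2.4 2.8 0 0;-2.4 2.8 0 0;-2.4 2.8 0 0;-2.4 2.8 0 0;-2.4 2.8 0 0;-2.4 2.8 0 0;-2.4 2.8 0 0;-2.4 2.8 0 0",
  "grip": 8.5,
  "newtons": 40
}}

```text
t: 1.3
eef_pos: [471.4, 191.7, 224.6]
ee_rot: [[0.421, 0.907, -0.009], [0.907, -0.421, -0.006], [-0.01, -0.006, -1.0]]
force: [0.2, 0.3, -0.2]
grip_width: 84.7
```

Request:
{"fn": "drive_tool", "kwargs": {
  "moves": "-2.4 2.8 0 0;-2.4 2.8 0 0;-2.4 2.8 0 0;-2.4 2.8 0 0;-1.9 2.2 0 0;0 0 0 0;0 0 0 7;0 0 0 7;0 0 0 7;0 0 0 7;0 0 0 7;0 0 0 0"
}}

```text
t: 2.5
eef_pos: [543.4, 19.8, 221.0]
ee_rot: [[0.881, 0.474, -0.018], [0.473, -0.881, -0.008], [-0.019, -0.002, -1.0]]
force: [-0.3, 0.6, 0.6]
grip_width: 85.0
```

Request:
{"fn": "drive_tool", "kwargs": {
  "moves": "0.47 -0.1 2 1.4;0 0 2 0;0 0 2 0;0 0 2 0;0 0 2 0;0 0 0 0"
}}

```text
t: 3.1
eef_pos: [544.3, 27.5, 117.6]
ee_rot: [[0.881, 0.472, -0.018], [0.472, -0.882, -0.005], [-0.018, -0.004, -1.0]]
force: [0.1, 0.2, -0.0]
grip_width: 85.0
```

```bash
python3 - <<'E'
from h import *
s=get_obs();print(s['eef_pos'],s['ee_rot'].round(4))
f=grab_frame("side");save(f,"s1.png",(230,130,350,250),5)
f=grab_frame("top");save(f,"t1.png",(250,150,370,270),5)
E
```

```text
[544.34873063  27.52719764 117.55222998] [[ 0.8815  0.4719 -0.0179]
 [ 0.4719 -0.8816 -0.0046]
 [-0.018  -0.0044 -0.9998]]
```

View pics/s1.png

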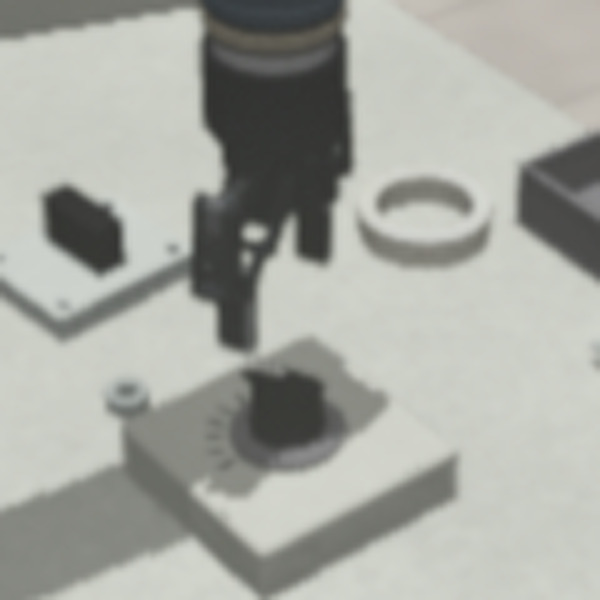

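View pics/t1.png

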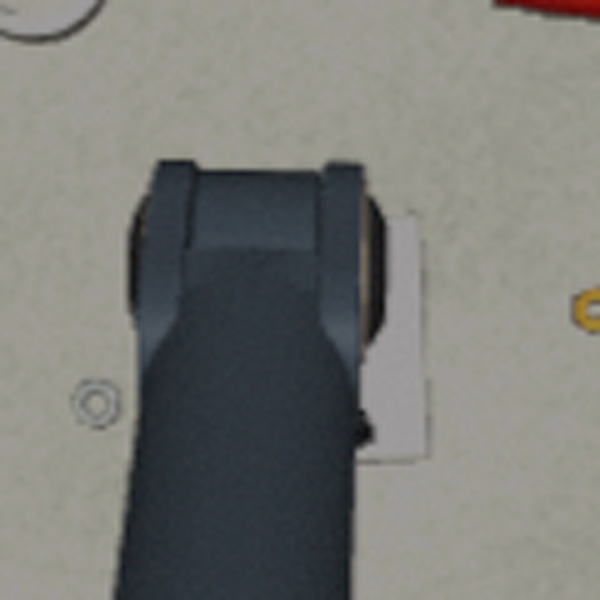

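The side view shows the open gripper straight above the dial with the jaws across the bar. The top view is blocked by the arm. I'll fix the few-mm offset and descend.

Request:
{"fn": "drive_tool", "kwargs": {
  "moves": "0.1 0.55 1 1.3;0 0 1.5 0;0 0 1.5 0;0 0 1.4 0;0 0 0.4 0;0 0 0 0"
}}

```text
t: 3.8
eef_pos: [555.8, 21.9, 64.9]
ee_rot: [[0.894, 0.449, 0.001], [0.449, -0.894, -0.002], [-0.0, 0.002, -1.0]]
force: [0.1, 0.4, -0.1]
grip_width: 84.9
```

Request:
{"fn": "drive_tool", "kwargs": {
  "moves": "-0.7 -0.5 0.3 0;0 0 0 0;0 0 0 0"
}}

```text
t: 4.1
eef_pos: [547.9, 23.1, 63.4]
ee_rot: [[0.894, 0.448, 0.004], [0.448, -0.894, -0.002], [0.003, 0.003, -1.0]]
force: [0.4, -0.7, 0.2]
grip_width: 84.6
```

Request:
{"fn": "drive_tool", "kwargs": {
  "moves": "0 0 0.4 0;0 0 0 0"
}}

```text
t: 4.3
eef_pos: [548.3, 23.3, 60.0]
ee_rot: [[0.894, 0.449, 0.006], [0.449, -0.894, -0.001], [0.004, 0.004, -1.0]]
force: [-0.4, -0.1, 0.5]
grip_width: 85.1
```

Request:
{"fn": "drive_tool", "kwargs": {
  "moves": "0 0 0 0;0 0 0 0;0 0 0 0;0 0 0 0;0 0 0 0;0 0 0 0;0 0 0 0;0 0 0 0",
  "grip": 0.8,
  "newtons": 30
}}

```text
t: 5.1
eef_pos: [546.5, 22.4, 60.1]
ee_rot: [[0.894, 0.449, 0.001], [0.449, -0.894, -0.002], [-0.0, 0.002, -1.0]]
force: [-0.8, 0.1, 0.7]
grip_width: 13.5
```

Request:
{"fn": "drive_tool", "kwargs": {
  "moves": "0 0 0 5;0 0 0 5;0 0 0 5;0 0 0 5;0 0 0 5;0 0 0 5;0 0 0 5;0 0 0 0"
}}

```text
t: 5.9
eef_pos: [546.2, 22.3, 60.1]
ee_rot: [[0.986, -0.167, -0.0], [-0.167, -0.986, -0.003], [0.0, 0.003, -1.0]]
force: [-1.0, -0.8, 1.5]
grip_width: 13.1
```

Request:
{"fn": "drive_tool", "kwargs": {
  "moves": "0 0 0 2.2;0 0 0 0;0 0 0 0"
}}

```text
t: 6.2
eef_pos: [546.2, 22.3, 60.1]
ee_rot: [[0.98, -0.2, -0.0], [-0.2, -0.98, -0.003], [0.0, 0.003, -1.0]]
force: [-0.7, -0.3, 1.2]
grip_width: 13.3
```

Request:
{"fn": "drive_tool", "kwargs": {
  "moves": "0 0 0 0;0 0 0 0;0 0 0 0;0 0 0 0;0 0 -2 0;0 0 -3 0;0 0 -4 0;0 0 -4 0;0 0 0 0",
  "grip": 8.5
}}

```text
t: 7.1
eef_pos: [546.1, 22.6, 193.3]
ee_rot: [[0.98, -0.197, -0.003], [-0.197, -0.98, -0.004], [-0.002, 0.004, -1.0]]
force: [0.5, -0.3, -0.6]
grip_width: 85.3
```

Request:
{"fn": "drive_tool", "kwargs": {
  "moves": "-0.4 -3 0 0;-0.4 -3 0 0;-0.4 -3 0 0;-0.4 -3 0 0;-0.4 -3 0 0;-0.4 -3 0 0;-0.4 -3 0 0;-0.4 -3 0 0;0 0 0 -6;0 0 0 -6;0 0 0 -6;0 0 0 0"
}}

```text
t: 8.3
eef_pos: [559.3, 273.9, 184.7]
ee_rot: [[0.992, 0.128, -0.009], [0.128, -0.992, -0.006], [-0.01, 0.005, -1.0]]
force: [-0.3, 0.1, 0.5]
grip_width: 84.9
```

```bash
python3 - <<'E'
from h import *
s=get_obs();print(s['eef_pos'],s['ee_rot'].round(4))
f=grab_frame("top");save(f,"t2.png",(280,185,340,245),10)
f=grab_frame("side");save(f,"s2.png",(200,100,350,250),5)
E
```

```text
[559.27777891 273.9106009  184.69216544] [[ 0.9917  0.1285 -0.0095]
 [ 0.1284 -0.9917 -0.0062]
 [-0.0102  0.0049 -0.9999]]
```

View pics/t2.png

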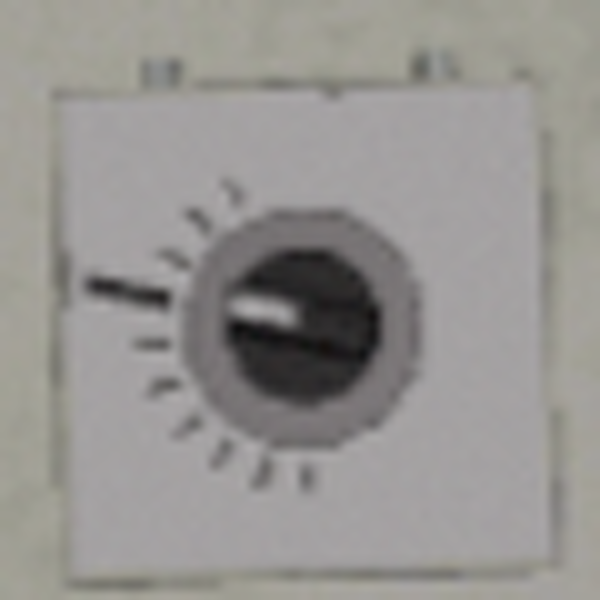

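View pics/s2.png

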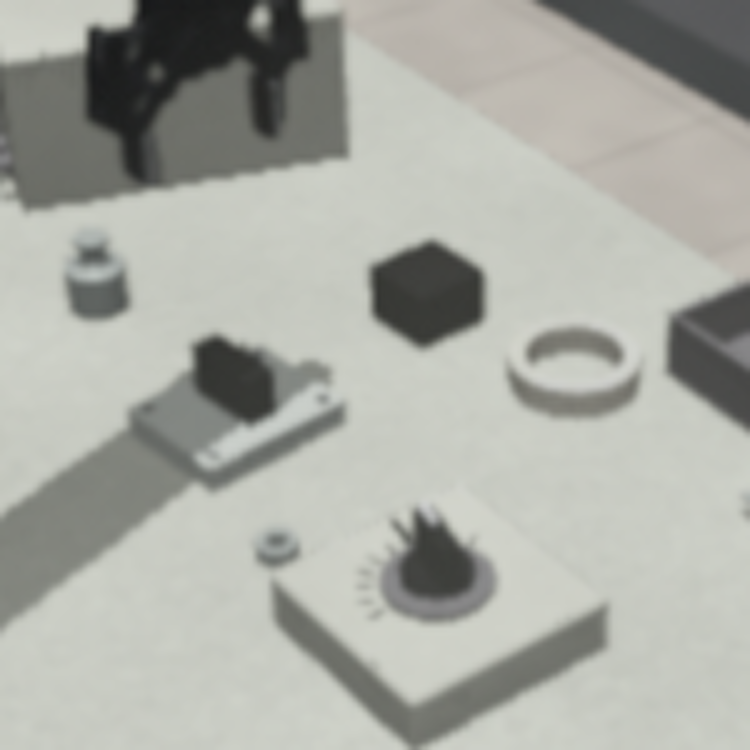

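The pointer (233,302)–(297,315) now runs parallel to and in line with the long mark (88,285)–(168,300), so the dial is set. Now the plate.

Request:
{"fn": "drive_tool", "kwargs": {
  "moves": "0.2 0.6 2 0.7;0 0 2 0;0 0 2 0;0 0 2 0;0 0 2 0;0 0 0 0;0 0 0 0"
}}

```text
t: 9.1
eef_pos: [562.8, 265.6, 81.9]
ee_rot: [[0.995, 0.098, -0.007], [0.098, -0.995, -0.006], [-0.007, 0.006, -1.0]]
force: [0.6, 0.2, 0.5]
grip_width: 84.7
```

Request:
{"fn": "drive_tool", "kwargs": {
  "moves": "0 -0.25 1.5 -1;0 0 1.5 0;0 0 1.5 0;0 0 0.9 0;0 0 0 0;0 0 0 0"
}}

```text
t: 9.7
eef_pos: [563.5, 268.7, 25.2]
ee_rot: [[0.993, 0.116, -0.004], [0.115, -0.993, -0.005], [-0.004, 0.004, -1.0]]
force: [0.6, -0.1, 0.1]
grip_width: 85.2
```

Request:
{"fn": "drive_tool", "kwargs": {
  "moves": "0 0 0 0;0 0 0 0;0 0 0 0;0 0 0 0;0 0 0 0;0 0 0 0;0 0 0 0;0 0 0 0",
  "grip": 1.8,
  "newtons": 80
}}

```text
t: 10.5
eef_pos: [563.9, 269.0, 26.9]
ee_rot: [[0.993, 0.115, -0.002], [0.115, -0.993, -0.003], [-0.003, 0.003, -1.0]]
force: [-0.1, -0.6, 0.7]
grip_width: 22.7
```

Request:
{"fn": "drive_tool", "kwargs": {
  "moves": "0 0 -2 0;0 0 -2 0;0 0 -2 0;0 0 -2 0;0 0 -2 0;0 0 -2 0;0 0 -2 0;0 0 -1 0;0 0 0 0;0 0 0 0"
}}

```text
t: 11.5
eef_pos: [558.6, 267.1, 173.0]
ee_rot: [[0.993, 0.115, -0.017], [0.115, -0.993, -0.013], [-0.019, 0.011, -1.0]]
force: [-0.6, -0.2, -3.7]
grip_width: 22.9
```

```bash
python3 - <<'E'
from h import *
f=grab_frame("side");save(f,"s3.png",(200,50,350,200),5)
E
```

```text
(no output)
```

View pics/s3.png

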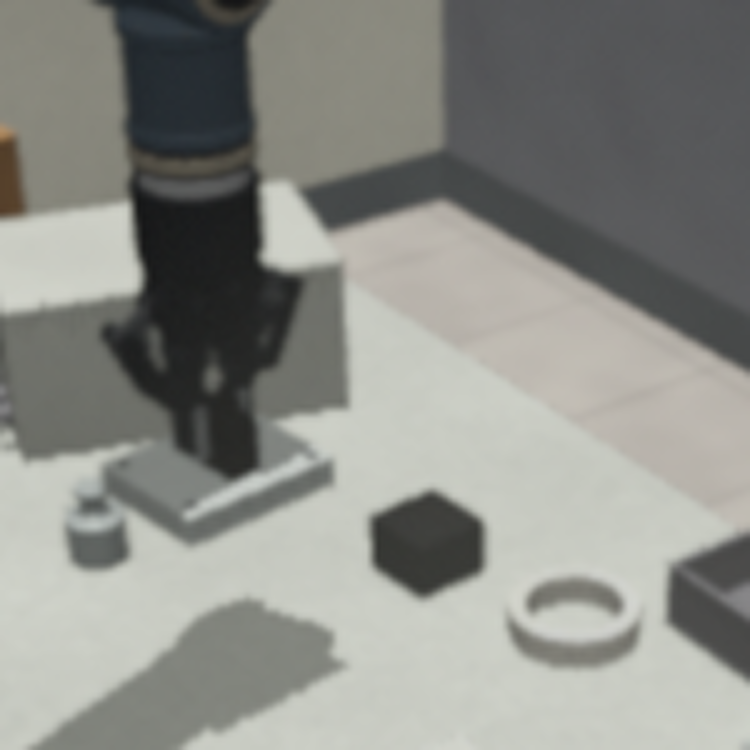

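The plate is held level and clear of the weight and pad block. Carrying it to the stand.

Request:
{"fn": "drive_tool", "kwargs": {
  "moves": "-0.2 2 0 0;-0.3 3 0 0;-0.35 3.3 0 0;-0.35 3.3 0 0;-0.35 3.3 0 0;-0.35 3.3 0 0;-0.35 3.3 0 0;-0.35 3.3 0 0;-0.35 3.3 0 0;-0.35 3.3 0 0;-0.35 3.3 0 0;-0.35 3.3 0 0"
}}

```text
t: 12.75
eef_pos: [553.2, -132.4, 166.0]
ee_rot: [[0.992, 0.121, -0.039], [0.121, -0.993, -0.019], [-0.041, 0.014, -0.999]]
force: [0.5, 0.1, -3.5]
grip_width: 23.1
```

Request:
{"fn": "drive_tool", "kwargs": {
  "moves": "-0.1 3 0 0;-0.1 3 0 0;-0.1 3 0 0;-0.1 2.5 0 0;-0.1 1.2 0 0;0 0 0 3.5;0 0 0 3.5;0 0 0 3.5;0 0 0 1.5;0 0 0 0;0 0 0 0"
}}

```text
t: 13.85
eef_pos: [550.6, -273.4, 159.1]
ee_rot: [[0.992, -0.109, -0.058], [-0.111, -0.994, -0.017], [-0.056, 0.023, -0.998]]
force: [0.4, 1.3, -2.7]
grip_width: 22.8
```

The tool tilted about 3.4° during the fast sideways travel. I'll descend slowly and see whether it settles.

Request:
{"fn": "drive_tool", "kwargs": {
  "moves": "0.5 -0.4 0.5 0;0.5 -0.4 0.5 0;0.2 0 0.5 0;0 0 0.5 0;0 0 0.5 0;0 0 0.5 0;0 0 0.5 0;0 0 0.5 0;0 0 0.5 0;0 0 0 0"
}}

```text
t: 14.85
eef_pos: [561.4, -265.9, 108.2]
ee_rot: [[0.992, -0.107, -0.06], [-0.108, -0.994, -0.016], [-0.058, 0.022, -0.998]]
force: [-1.0, -0.6, -4.5]
grip_width: 23.1
```

Request:
{"fn": "drive_tool", "kwargs": {
  "moves": "0 0 -4 0;0 0 0 0;0 0 0 0"
}}

```text
t: 15.15
eef_pos: [563.2, -265.0, 148.2]
ee_rot: [[0.992, -0.107, -0.062], [-0.108, -0.994, -0.015], [-0.06, 0.021, -0.998]]
force: [-0.3, 0.5, -5.7]
grip_width: 22.8
```

Request:
{"fn": "drive_tool", "kwargs": {
  "moves": "0 0 4 0;0 0 0 0;0 0 0 0"
}}

```text
t: 15.45
eef_pos: [561.8, -266.2, 108.4]
ee_rot: [[0.993, -0.107, -0.059], [-0.108, -0.994, -0.016], [-0.057, 0.022, -0.998]]
force: [1.0, -1.3, -3.9]
grip_width: 22.8
```

Request:
{"fn": "drive_tool", "kwargs": {
  "moves": "0.4 0 2.2 0;0 0 0 0;0 0 0 0"
}}

```text
t: 15.75
eef_pos: [566.1, -267.9, 88.9]
ee_rot: [[0.993, -0.107, -0.055], [-0.108, -0.994, -0.017], [-0.053, 0.023, -0.998]]
force: [0.4, 0.2, -2.5]
grip_width: 22.7
```

```bash
python3 - <<'E'
from h import *
s=get_obs();print(s['eef_pos'],s['ee_rot'].round(4),s['force'],s['joints'].round(1))
f=grab_frame("side");save(f,"s4.png",(280,190,440,330),5)
f=grab_frame("top");save(f,"t4.png",(350,150,470,270),5)
E
```

```text
[ 566.06011376 -267.86652208   88.93631409] [[ 0.9927 -0.107  -0.0555]
 [-0.1081 -0.994  -0.0172]
 [-0.0533  0.0231 -0.9983]] [ 0.36975071  0.21229353 -2.49273392] [ -1.1  34.9  30.8 101.8 -19.1  51.5  31.6]
```

View pics/s4.png

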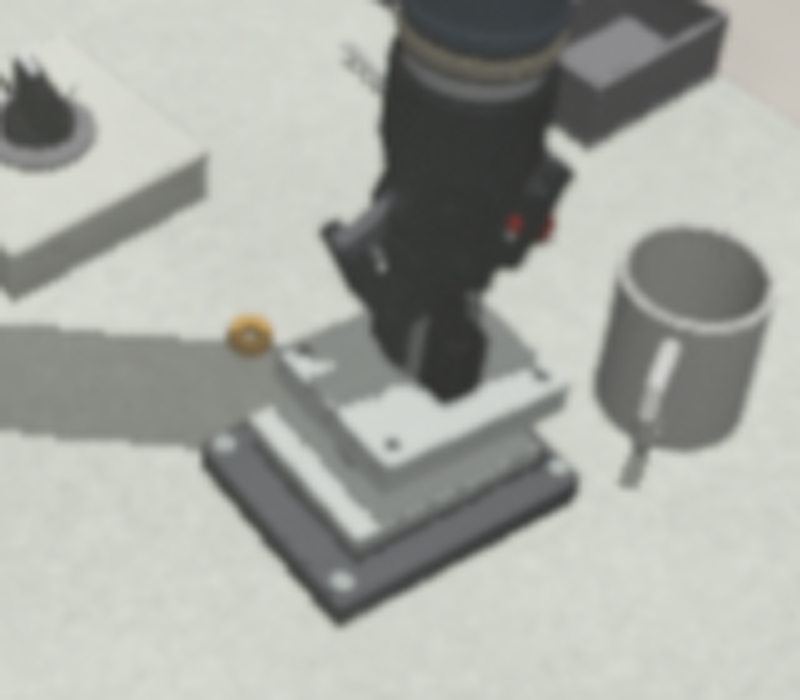

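View pics/t4.png

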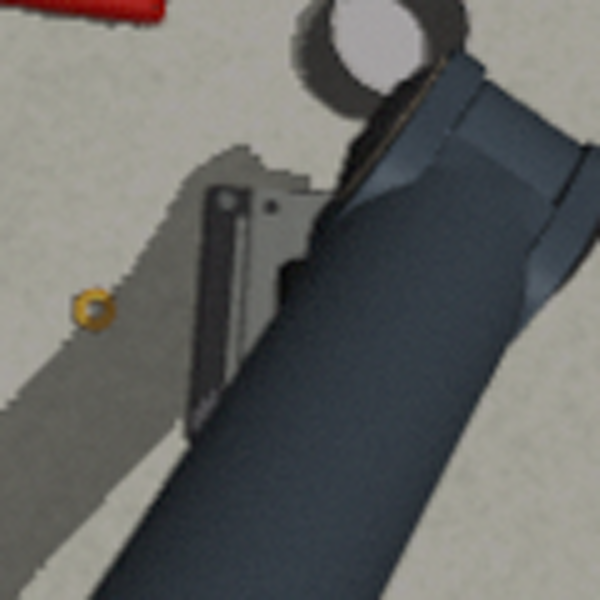

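The plate is square above the platen (side view: plate corners (275,355), (565,390), (390,465) over the platen), and the mug is clear. Nudging y and lowering gently.

Request:
{"fn": "drive_tool", "kwargs": {
  "moves": "0 -0.2 0.5 0.3;0 0 0.4 0;0 0 0.3 0;0 0 0 0"
}}

```text
t: 16.25
eef_pos: [566.4, -265.8, 78.2]
ee_rot: [[0.992, -0.112, -0.052], [-0.113, -0.993, -0.017], [-0.05, 0.023, -0.998]]
force: [0.1, 0.0, -5.1]
grip_width: 22.7
```

Request:
{"fn": "drive_tool", "kwargs": {
  "moves": "0 0 0.2 0;0 0 0.2 0;0 0 0.2 0;0 0 0 0"
}}

```text
t: 16.65
eef_pos: [565.5, -266.2, 72.4]
ee_rot: [[0.992, -0.113, -0.053], [-0.114, -0.993, -0.017], [-0.051, 0.023, -0.998]]
force: [-0.6, 0.2, -3.3]
grip_width: 22.7
```

Underside at about 45 mm, already below the 48 mm pin top, with no contact force. The pin appears to be entering the hole. Continuing down.

Request:
{"fn": "drive_tool", "kwargs": {
  "moves": "0 0 0.2 0;0 0 0.2 0;0 0 0.2 0;0 0 0 0"
}}

```text
t: 17.05
eef_pos: [564.8, -266.5, 67.5]
ee_rot: [[0.992, -0.114, -0.053], [-0.115, -0.993, -0.016], [-0.051, 0.022, -0.998]]
force: [-2.2, 1.3, 2.2]
grip_width: 22.9
```

Request:
{"fn": "drive_tool", "kwargs": {
  "moves": "0 0 0.2 0;0 0 0.2 0;0 0 0.2 0;0 0 0 0"
}}

```text
t: 17.45
eef_pos: [564.7, -266.6, 65.7]
ee_rot: [[0.992, -0.115, -0.052], [-0.116, -0.993, -0.012], [-0.05, 0.018, -0.999]]
force: [-4.2, 1.3, 4.6]
grip_width: 22.9
```

Request:
{"fn": "drive_tool", "kwargs": {
  "moves": "0 0 0.5 0;0 0 0.6 0;0 0 0.7 0;0 0 0.7 0"
}}

```text
t: 17.85
eef_pos: [564.5, -267.0, 63.9]
ee_rot: [[0.992, -0.117, -0.046], [-0.117, -0.993, 0.001], [-0.046, 0.004, -0.999]]
force: [-17.0, 11.5, 45.1]
grip_width: 22.7
```

Request:
{"fn": "drive_tool", "kwargs": {
  "moves": "0 0 0.5 0;-0.1 0 0.5 0;-0.1 0 0.5 0;-0.1 0 0.5 0"
}}

```text
t: 18.25
eef_pos: [564.1, -267.1, 63.7]
ee_rot: [[0.993, -0.115, -0.032], [-0.115, -0.993, 0.008], [-0.033, -0.004, -0.999]]
force: [-11.3, 8.0, 30.2]
grip_width: 22.9
```

Request:
{"fn": "drive_tool", "kwargs": {
  "moves": "-0.1 -0.05 0.4 -0.2;-0.1 -0.05 0.4 -0.2;-0.1 0 0.4 -0.2;-0.1 0 0.4 0;-0.1 0 0.4 0;0 0 0.4 0"
}}

```text
t: 18.85
eef_pos: [563.6, -267.2, 62.9]
ee_rot: [[0.994, -0.106, -0.014], [-0.106, -0.994, 0.012], [-0.016, -0.011, -1.0]]
force: [-13.0, 7.2, 29.4]
grip_width: 22.9
```

Request:
{"fn": "drive_tool", "kwargs": {
  "moves": "-0.1 -0.05 0.3 -0.3;0 0 0.3 0;0 0 0.3 0;0 0 0.3 0"
}}

```text
t: 19.25
eef_pos: [563.4, -267.3, 63.0]
ee_rot: [[0.995, -0.102, -0.008], [-0.102, -0.995, 0.016], [-0.009, -0.015, -1.0]]
force: [-9.8, 7.3, 22.0]
grip_width: 22.8
```

```bash
python3 - <<'E'
from h import *
for i in range(6):
    f=grab_frame("side" if i%2 else "top")
    s=get_obs();print(s['t'],s['eef_pos'].round(1),s['force'].round(1),s['ee_rot'][2].round(3))
    save(f,"e%d.png"%(i%2),(280,190,440,330) if i%2 else (280,150,440,270),5)
E
```

```text
19.3 [ 563.4 -267.3   63. ] [-8.6  6.8 21.8] [-0.009 -0.015 -1.   ]
19.35 [ 563.4 -267.3   63. ] [-9.   7.6 21.4] [-0.01  -0.015 -1.   ]
19.4 [ 563.4 -267.3   63. ] [-9.   6.  21.6] [-0.01  -0.015 -1.   ]
19.45 [ 563.4 -267.3   63. ] [-9.   6.7 22. ] [-0.01  -0.015 -1.   ]
19.5 [ 563.3 -267.3   63. ] [-9.   6.  20.6] [-0.01  -0.015 -1.   ]
19.55 [ 563.4 -267.3   63. ] [-8.8  6.6 20.6] [-0.009 -0.015 -1.   ]
```

View pics/e1.png

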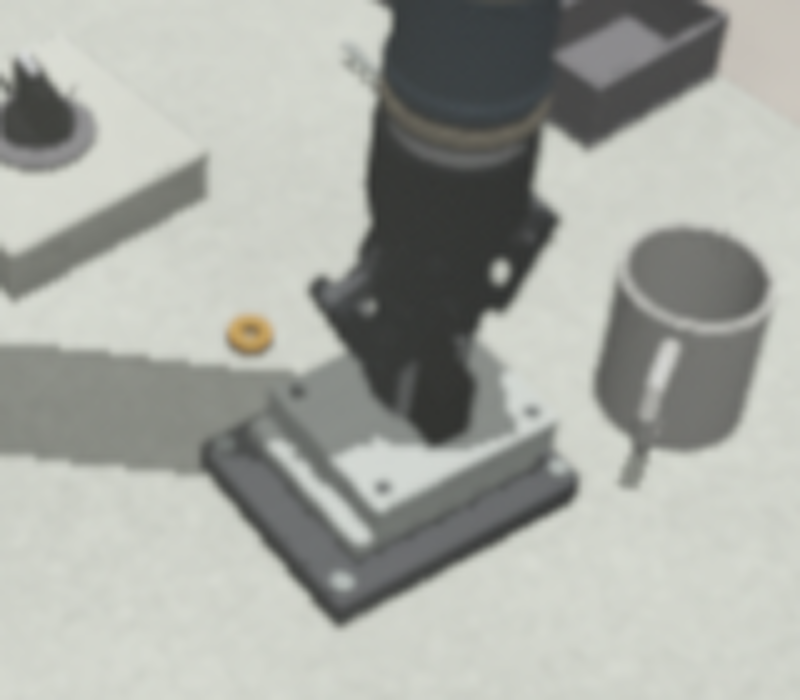

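View pics/e0.png

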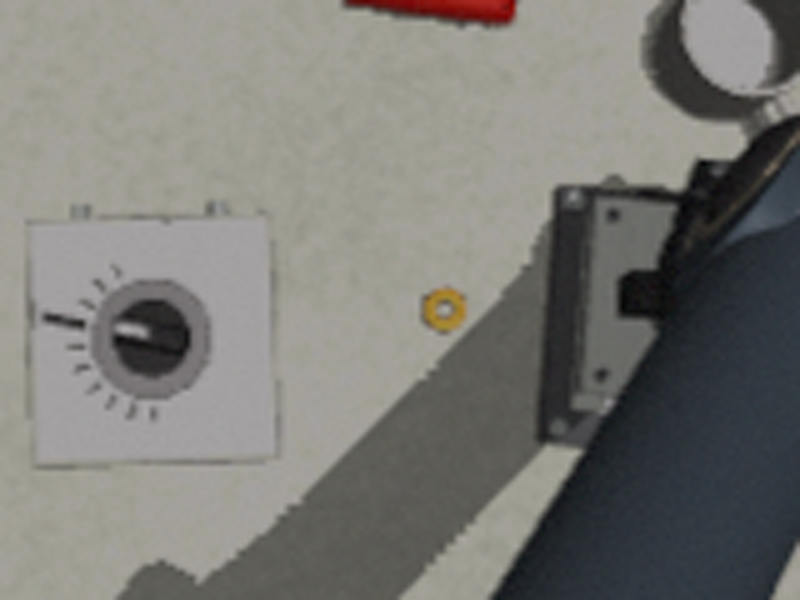

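```bash
python3 - <<'E'
from h import *
import pickle
f=pickle.load(open("side0.pkl","rb"));t=pickle.load(open("top0.pkl","rb"))
c=lambda u,v,b:((u+.5)/5-.5+b[0],(v+.5)/5-.5+b[1])
for u,v in((297,391),(532,412),(383,488)): print("side",atz(f,c(u,v,(280,190)),56).round(1))
for u,v in((613,215),(601,375)): print("top",atz(t,c(u,v,(280,150)),56).round(1))
# triangulate common screws: (+x,+y)?=(532,412)? and (-x,+y)
def tri(a,b):
    (p,d),(q,e)=a,b; A=np.array([d,-e]).T; s=np.linalg.lstsq(A,q-p,rcond=None)[0]
    return ((p+s[0]*d+q+s[1]*e)/2).round(1),np.linalg.norm(p+s[0]*d-q-s[1]*e).round(1)
for su in((297,391),(532,412),(383,488)):
  for tu in((613,215),(601,375)):
    print(su,tu,tri(ray(f,c(*su,(280,190))),ray(t,c(*tu,(280,150)))))
a=np.radians(-5.8);R=np.array([[np.cos(a),-np.sin(a)],[np.sin(a),np.cos(a)]])
print("plate in stand",R.T@(np.array([563.4,-267])-[556.2,-265.9]))
E
```

```text
side [ 525.2 -227.3   56. ]
side [ 606.7 -307.7   56. ]
side [ 516.8 -298.3   56. ]
top [ 613.8 -237.5   56. ]
top [ 524.  -228.1   56. ]
(297, 391) (613, 215) (array([ 584.1, -221.3,   23.6]), np.float64(78.8))
(297, 391) (601, 375) (array([ 524.1, -228.1,   57.3]), np.float64(0.5))
(532, 412) (613, 215) (array([ 636.2, -262.3,   -6.2]), np.float64(39.7))
(532, 412) (601, 375) (array([ 564.8, -269.8,   49.6]), np.float64(113.4))
(383, 488) (613, 215) (array([ 608.5, -244.7,  -54.5]), np.float64(44.0))
(383, 488) (601, 375) (array([ 541.5, -251.5,   -7.7]), np.float64(37.8))
plate in stand [ 7.27430303 -0.36676344]
```

Checks agree: the plate is level, square and fully down, at rest under a steady push of over 20 N. Handing in.

```bash
python3 - <<'E'
from h import *
print(close_job()); s=get_obs(); print(s['t'],s['eef_pos'],s['force'])
E
```

```text
the job is handed in; nothing more can be done
None
the job is handed in; nothing more can be done
```

I handed the job in at about t = 19.6 s. The dial is at the long mark, and the plate is on the pin with the platen pressed fully down and the gripper still holding it. No verdict was reported.

**Dial:** I turned it about 38° before touching the plate. The last top view shows the pointer in line with the long mark.

**Plate:** I found the pin in the first picture, about 8 mm along the slot, and lowered the plate straight onto it. No search slide was needed. The last checks showed:

| Check | Last reading | Limit |
|---|---|---|
| Underside height | about 36.1 mm | below 37.8 mm |
| Along the slot | about +7 mm by arm pose, +9 mm by picture | 18 mm |
| Across the slot | about -0.4 mm by arm pose, -1.5 mm by picture | 6 mm |
| Square | about 1° off | 0.15 rad (8.6°) |
| Tool tilt | below 0.02 rad | 0.06 rad (for the plate) |
| Upward push on tool | about 21 N, steady, arm still | over 2 N on the plate |

The plate's screw positions in both pictures also agree with a level plate.

**What disagreed:**
- **Tilt:** the tool tilted about 0.06 rad while carrying the plate. It levelled only when pressed onto the platen, where the upward push briefly reached about 45 N, well under the 120 N wrist limit.
- **Side forces:** about 9 N in x and 7 N in y remained on the tool at the end.
- **Bystanders:** I touched none that I know of. In the last pictures the brass bush and mug looked unmoved, but I did not measure any of them again.

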